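Wind the bowl stirrer and hold its whisk up at the second stop

TASK

Get the teal clockwork bowl stirrer ready for a bowl: first wind its brass key clockwise (seen from above), in several part turns, until it will not turn any further. Then squeeze in the red release button on the side of the black lift handle and, keeping it squeezed, pull the handle straight up from its lowest position, past the first stop to the second stop at the very top. Finish holding it up there with the gripper, button still squeezed in, and do not let go; leave the bowls, jar, tortilla press and shakers standing where they are.

Things in the scene. Friction and masses are not known exactly. Their poses are not given: they have to be found in the camera images.
- key_grip (a point): centre of the upright flat wing of the brass winding key: 40 mm wide along this point's x axis, 8 mm thick along y, 32 mm high (z up). It turns about the vertical axis through this point, and the frame turns with it. The point is 90 mm above the counter, 30 mm above the top of the square teal motor housing (92 mm) that carries the key.
- key (a joint): how far the key is wound, rad: grows as the key turns clockwise seen from above; starts between 0 and 0.5, stop at 3.0 (fully wound). Turning takes about 0.1 to 0.13 N m; a ratchet keeps the key where it is left, so it can be let go and gripped afresh.
- lift_grip (a point): centre of the black lift handle on top of the stirrer's mast, the point to grip: 76 mm long along this point's x axis, 30 mm wide (y), from 25 mm below to 21 mm above the point, free above; 209 mm above the counter when down. The red button is on its -y side at this height (44 x 26 mm, standing out 6 mm). Grip it across y, one finger on the button: the fingers end 30 mm apart.
- button (a joint): red release button, m: 0 standing out, 0.006 pressed flush (towards +y of point lift_grip). Sprung: about 3 N to start, 7 N fully in; it springs out when let go. The mast is unlocked while it is pressed more than about 4 mm.
- mast (a joint): lift of the telescoping mast with handle, arm and whisk, m: 0 down, locked there unless the button is pressed; first stop, a catch, at 0.06 to 0.07, passed only with the button held in; second stop 0.110, the end of travel. No catch at the second stop: when let go it sinks back to the first stop. Lifting takes 6 to 11 N; it moves straight up.
- stirrer: teal base (fixed) with all it carries; origin at counter level under the mast, z up; lift_grip is on the same axis, key axis 140 mm to -y. Base plate 32 mm high, x +-55 mm, y -205 to +55 mm; a part 150 mm wide reaches 220 mm to +x with a steel turntable. Mast tube 32 mm across, 155 mm high. Under the handle an arm 24 mm wide, 22 mm high runs from x -30 to +160 mm with a whisk at +140.
- bowl_large: stainless bowl, 210 mm across, 75 mm high, with the two smaller ones nested in it; origin centre of the underside. Loose, leave alone.
- bowl_medium: stainless bowl 170 mm across nested in the large one; origin centre of the underside. Its rim is about 72 mm above the counter. Leave alone.
- bowl_small: stainless bowl 132 mm across nested in the medium one; origin centre of the underside. Its rim is about 68 mm above the counter. Leave alone.
- jar: beige stoneware jar with swing-top wire latch, 110 mm across, 147 mm high; origin centre of the underside. Loose, leave alone.
- tortilla_press: aluminium tortilla press with lever handle, 200 x 170 mm, 85 mm high; origin centre of the underside. Loose, leave alone.
- shaker_a: short glass shaker with steel twist cap, 46 mm across, 77 mm high, standing in the corner between key and turntable; origin centre of the underside. Loose, leave alone.
- shaker_b: second glass shaker, same size, on the robot's side of the stirrer, left of the mast; origin centre of the underside. Loose, leave alone.

How it is judged:
On the way, in this order (a step that is already met when the one before it is completed fails the run):
1. the key is wound up to its stop (value of joint key above 2.8 rad), for 0.2 s.
2. the button is squeezed in by the fingers with the mast still down (value of joint button above 0.0035 m and value of joint mast below 0.015 m and contact force between the fingers and stirrer above 1 N), for 0.04 s.
3. the mast is pulled past the first stop, button held in (value of joint mast above 0.075 m and value of joint button above 0.003 m), for 0.04 s.
At the end, for the whole second after the job is handed in: Still held by the fingers (more than 3 N on the handle), the mast stands still at its second stop (lift at least 104 of 110 mm) with the button squeezed in (more than 3 mm), the key is wound (at least 2.75 of 3.0 rad), and the bystanders are where they were (within 25 mm) (value of joint mast above 0.104 m and value of joint button above 0.003 m and contact force between the fingers and stirrer above 3 N and velocity of joint mast between -0.01 and 0.01 m/s and value of joint key above 2.75 rad); the arm keeps its last pose, push and grip.
It fails at once if a bowl, the jar, the tortilla press or a shaker is shoved or knocked over (moved more than 25 mm) (distance of any of bowl_large, bowl_medium, bowl_small, jar, tortilla_press, shaker_a, shaker_b from where it was at the start of the episode above 0.025 m).
It also fails if it takes over 72 s, if anything falls off the work surface, if the arm or the gripper's body presses on something with over 40 N, if the wrist force passes 120 N, or if a joint passes its speed limit or range.

ROBOT

A 7-joint arm with a two-finger parallel gripper is mounted at the origin on the work surface. World frame = base frame: x ahead of the robot, y to its left, z up, the work surface at z = 0. Lengths are in m, angles in rad, forces in N, time in s.
With the tool pointing down it reaches from about 0.4 to 0.875 m from the base axis. Payload 6.5 kg.
Tool frame: the origin (TCP) lies midway between the tips of the shut fingers; the grasp point (between the pads) lies 19 mm behind it; x points along the fingers, z is the direction in which the jaws open and shut, and the axes are right-handed (so a half turn about x gives the same grasp; the last joint's range is limited). The gripper opens to 88 mm and grips with 3 to 60 N. Pads are 18 mm wide; open, the fingers measure 123 mm over their backs; the gripper's body (75 mm by 187 mm) begins 45 mm behind the grasp point.
Start: joints at [-0.066, 0.536, -0.004, 1.538, 0.003, 1.067, -0.071], TCP at [0.65, 0, 0.239] pointing down, gripper open.
Joint ranges: [-2.7, 2.7], [-0.37, 2.16], [-1.27, 1.26], [0.24, 2.4], [-1.31, 4.45], [0.19, 1.91], [-2.76, 2.76]. Speed limits (rad/s): [2.39, 2.39, 3.14, 3.14, 3.14, 3.14, 3.14].

INTERFACE

Orientations are given as [roll, pitch, yaw] about the fixed x, y, z axes, in that order (R = Rz(yaw) Ry(pitch) Rx(roll)).
In Python, from workcell import arm, eyes gives the robot as it stands.
- The arm moves only by the tool drive_tool, never from a script. Its argument "commands" is a list of rows, each an object with "delta_pos": the shift along the tool's x, y, z each as a share of 150 mm, from -1 to 1, a list of three; "rot": the turn, a rotation vector about the tool's x, y, z each as a share of 180 degrees, from -1 to 1, a list of three; "gripper": the closure, from 0 (fully open) to 1 (shut). A call has 1 to 12 rows; each row is the pose to reach, as a shift and turn from the pose commanded when the call began, along the tool's axes at that moment, turning the shorter way round; what a row does not reach only later rows make up. A row lasts 1/10 s, in which the tool goes at most 50 mm and 8.59 degrees, less where a joint would pass 70% of its speed; a pose out of reach is approached as far as the arm can. A call with a number of a shift or a turn outside -1 to 1 is refused whole. A call with a gripper value outside its range is refused whole. The fingers move at their own pace and stop on an object; "force" is the grip in N (left out, the last holds). Time passes only in rows, so rows that repeat a pose let the fingers close. It gives the time, the measured TCP pose, the force and the opening at its end, in the units of the state.
- arm.get_state(): the state, without advancing time (a new reading comes with each control period).
- eyes.grab_frame(name): name is "scene" or "side" or "wrist"; returns a dict with "pixels" (480x640x3 uint8, blue, green, red), "mtx" (3x3 intrinsics, pixels), "xyz" and "rotation" of the camera in the world. Camera axes: x right, y up, looking along -z (the intrinsics and any distortion apply to the point x, -y, -z); pixel columns grow to the right and rows downward; lengths in m; the calibration is good to about 2 mm. A picture is of the moment at which its call begins. There is no depth.
- arm.hand_in(): hands the job in, once; it reports no verdict.
The state is a dict: "time": time; "joints": joint angles; "joint_vel": joint speeds; "joint_torque": joint torques, N m; "position": TCP position; "orientation": TCP orientation; "contact_force": force on the tool from outside, world axes, zero at the start; "wrist_torque": the same for the moment, N m; "finger_gap": opening from 0.0 (shut) to 1.0 (fully open).
Only numpy, scipy, OpenCV 4.12 (cv2) and the standard library are available. Lean on these libraries where they do the work, as an engineer would, in place of code of your own. Each camera call takes 0.05 s, during which the arm holds its last target.

## Working session

There is one attempt and no reset: what is moved stays moved. The work goes in short steps, Python scripts to look and compute and a tool call to move; the robot and the scene stay as the last step left them, time stands still between calls to the robot, and variables do not carry over. Pictures are saved under pics/ and viewed, and the job is handed in when it is done.

Besides the shell and the picture viewer there is one more tool, called after "Request:" by a JSON object that holds its "fn" and its "kwargs", one argument or row to a line. drive_tool: Moves the arm, as the interface text tells. Shift numbers are shares of 150 mm and turn numbers shares of 180 degrees, none past 1 either way. Its arguments: {"type":"object","properties":{"commands":{"type":"array","items":{"type":"object","properties":{"delta_pos":{"type":"array","items":{"type":"number","minimum":-1,"maximum":1}},"rot":{"type":"array","items":{"type":"number","minimum":-1,"maximum":1}},"gripper":{"type":"number"}}}},"force":{"type":"number"}},"required":["commands"]}

```bash
mkdir -p pics; ls
python3 - <<'E'
from workcell import arm, eyes
import cv2
for n in ["scene","side","wrist"]:
    f=eyes.grab_frame(n); cv2.imwrite(f"pics/{n}0.png",f["pixels"]); print(n,f["mtx"],f["xyz"],f["rotation"],[k for k in f])
print(arm.get_state())
E
```

```text
pics
scene [[513.90978055   0.         321.13781623]
 [  0.         513.90978055 239.22045728]
 [  0.           0.           1.        ]] [1.15877672 0.61089233 1.05962489] [0.72576422 0.01243261 2.41488727] ['pixels', 'mtx', 'xyz', 'rotation']
side [[544.01099323   0.         323.43625196]
 [  0.         544.01099323 245.4413337 ]
 [  0.           0.           1.        ]] [0.40169185 0.94344116 1.05573153] [ 0.79787627  0.00425878 -2.9468841 ] ['pixels', 'mtx', 'xyz', 'rotation']
wrist [[352.21989936   0.         321.08615805]
 [  0.         352.21989936 237.10263719]
 [  0.           0.           1.        ]] [0.64920909 0.07313579 0.38479423] [-0.2868535   0.00144446 -0.00061459] ['pixels', 'mtx', 'xyz', 'rotation']
{'time': 0.15, 'joints': array([-0.06621098,  0.53697826, -0.00445219,  1.53861196,  0.00262339,
        1.06731974, -0.07123682]), 'joint_vel': array([ 0.00037472, -0.00151772,  0.00116454, -0.003987  ,  0.00136471,
        0.00100155, -0.00019298]), 'joint_torque': array([ 1.87267411e-03, -5.71325254e+01,  9.91865471e-01, -2.51826882e+01,
       -5.61970426e-02,  1.52406085e-02,  1.04863441e-04]), 'position': array([6.49535547e-01, 1.75916313e-06, 2.38062570e-01]), 'orientation': array([-3.05608444,  1.56948468, -3.05601598]), 'contact_force': array([-1.55978695,  0.31065726, -0.165902  ]), 'wrist_torque': array([-0.05110768, -0.00397039, -0.01386477]), 'finger_gap': 1.0011377181471532}
```

View pics/scene0.png

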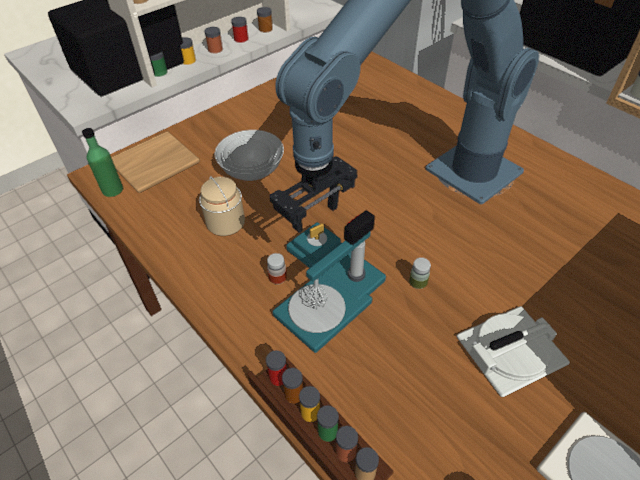

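View pics/side0.png

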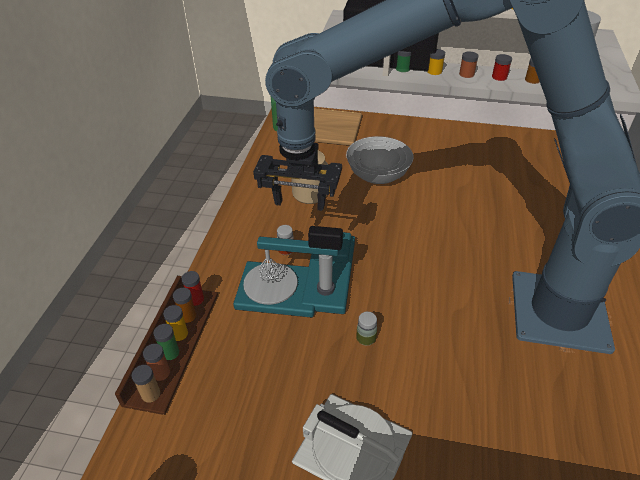

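View pics/wrist0.png

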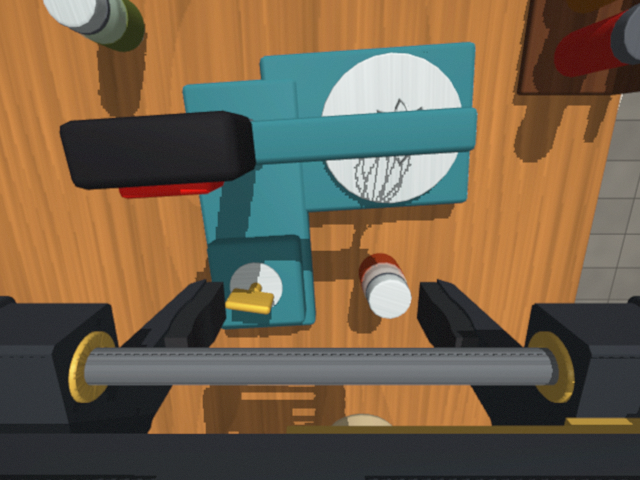

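The wrist view shows the handle at (160,150) with its red button on the world −y side at (170,188). The brass key is at (250,300) and shaker_a at (385,290), to the +x side of the key. The stirrer's x axis is close to world +x. Next I'll measure these.

```bash
cat > h.py <<'E'
import numpy as np, cv2
from scipy.spatial.transform import Rotation as R
def ray(f,u,v):
    K=f["mtx"]; d=np.array([(u-K[0,2])/K[0,0],-(v-K[1,2])/K[1,1],-1.0])
    return np.array(f["xyz"]),R.from_euler("xyz",f["rotation"]).as_matrix()@d
def onz(f,u,v,z):
    o,d=ray(f,u,v); return o+d*(z-o[2])/d[2]
def proj(f,p):
    c=R.from_euler("xyz",f["rotation"]).as_matrix().T@(np.array(p)-f["xyz"]); K=f["mtx"]
    return K[0,2]+K[0,0]*c[0]/-c[2],K[1,2]-K[1,1]*c[1]/-c[2]
def masks(img):
    h=cv2.cvtColor(img,cv2.COLOR_BGR2HSV)
    return dict(yellow=cv2.inRange(h,(18,130,80),(32,255,255)),teal=cv2.inRange(h,(84,100,40),(100,255,255)),
      red=cv2.inRange(h,(0,200,90),(4,255,255))|cv2.inRange(h,(176,200,90),(180,255,255)),black=cv2.inRange(h,(0,0,0),(180,90,55)))
def blobs(m,amin=60):
    n,l,s,c=cv2.connectedComponentsWithStats(m)
    return [(tuple(s[i]),c[i].round(1),l==i) for i in range(1,n) if s[i][4]>=amin]
def tri(a,b):
    (o,d),(p,e)=a,b; d=d/np.linalg.norm(d);e=e/np.linalg.norm(e)
    A=np.stack([d,-e],1); t=np.linalg.lstsq(A,p-o,rcond=None)[0]; x=o+d*t[0];y=p+e*t[1]; return (x+y)/2,np.linalg.norm(x-y)
E
python3 - <<'E'
from h import *
from workcell import arm, eyes
F={n:eyes.grab_frame(n) for n in ["scene","side","wrist"]}
import pickle; pickle.dump(F,open("F0.pkl","wb"))
s=arm.get_state(); print(R.from_euler("xyz",s["orientation"]).as_matrix().round(3))
for n,f in F.items():
    M=masks(f["pixels"])
    for c in M:
        for b in blobs(M[c]):
            if c=="black" and b[0][4]>30000: continue
            print(n,c,[int(x) for x in b[0]],b[1], cv2.minAreaRect(np.argwhere(b[2])[:,::-1].astype(np.float32)))
E
```

```text
[[-0.001 -0.     1.   ]
 [-0.     1.     0.   ]
 [-1.    -0.    -0.001]]
scene yellow [181, 46, 14, 18, 188] [188.   55.2] ((187.91893005371094, 55.013519287109375), (16.76869773864746, 12.001126289367676), 80.53767395019531)
scene yellow [310, 224, 14, 15, 141] [316.4 230.7] ((316.5, 231.0), (14.0, 13.0), 90.0)
scene yellow [301, 403, 19, 19, 236] [309.5 412.9] ((310.0, 412.0), (18.0, 18.0), 90.0)
scene teal [273, 223, 112, 129, 4560] [330.6 281.7] ((324.8066711425781, 276.674072265625), (99.4527587890625, 126.80597686767578), 48.012786865234375)
scene red [233, 26, 14, 16, 157] [240.2  33.6] ((240.17567443847656, 33.554054260253906), (14.960308074951172, 12.329923629760742), 80.53767395019531)
scene red [269, 370, 12, 16, 104] [274.4 376.8] ((274.5, 377.5), (15.0, 11.0), 90.0)
scene black [48, 0, 95, 96, 5285] [97.4 44.1] ((96.96551513671875, 44.413795471191406), (98.04713439941406, 69.07866668701172), 68.19859313964844)
scene black [452, 0, 48, 178, 2140] [473.7  73.7] ((477.83251953125, 88.98052215576172), (42.50291061401367, 177.64759826660156), 3.510678768157959)
scene black [5
[... 4684 characters left out ...]
7734375, 43.475135803222656), (49.10511779785156, 22.73634147644043), 70.34617614746094)
wrist black [60, 111, 195, 78, 12544] [157.9 149.1] ((157.19309997558594, 149.7827606201172), (70.17281341552734, 192.1971893310547), 86.633544921875)
wrist black [122, 280, 104, 68, 4160] [185.6 319. ] ((184.63905334472656, 327.9694519042969), (58.08695983886719, 117.0920181274414), 47.862403869628906)
wrist black [418, 280, 104, 68, 4150] [456.9 319.5] ((458.6448974609375, 328.6694641113281), (117.10191345214844, 57.42387390136719), 42.10873031616211)
wrist black [472, 296, 168, 129, 8093] [563.3 358. ] ((559.5177001953125, 354.7654724121094), (105.45480346679688, 193.1300048828125), 41.18592834472656)
```

Run:
```python
from h import *
import pickle
F=pickle.load(open("F0.pkl","rb"))
S,D,W=F["scene"],F["side"],F["wrist"]
print("handle tri",tri(ray(S,359,227),ray(D,325,237.5)),tri(ray(W,157,149.5),ray(D,325,237.5)),tri(ray(S,359,227),ray(W,157,149.5)))
# red button edge line at z .209
m=masks(W["pixels"])["red"]; b=[b for b in blobs(m) if b[0][4]>500][0]; p=np.argwhere(b[2])[:,::-1]
for u in (125,150,200,215):
    v=p[p[:,0]==u][:,1]; print(u,v.min(),v.max(), onz(W,u,v.max(),.209))
y=masks(W["pixels"])["yellow"][:325]; 
bb=blobs(y)[0]; print(cv2.approxPolyDP(cv2.findContours(bb[2].astype(np.uint8),0,2)[0][0],2,True)[:,0])
t=masks(W["pixels"])["teal"]; c=max(cv2.findContours(t,0,2)[0],key=cv2.contourArea); print(cv2.approxPolyDP(c,3,True)[:,0].tolist())
cv2.imwrite("pics/w_zoom.png",cv2.resize(W["pixels"][220:340,180:340],None,fx=5,fy=5,interpolation=cv2.INTER_CUBIC)[:600])
```

```text
handle tri (array([0.57526257, 0.06708519, 0.20757945]), np.float64(0.0030342781418472332)) (array([0.57266476, 0.06688184, 0.21132829]), np.float64(0.004479693879382711)) (array([0.56834622, 0.06435643, 0.20024712]), np.float64(0.005445459471271804))
125 187 197 [0.55025694 0.04232309 0.209     ]
150 186 196 [0.56294961 0.04282531 0.209     ]
200 183 192 [0.58836861 0.04483862 0.209     ]
215 183 187 [0.59612527 0.0473491  0.209     ]
[[272 295]
 [260 292]
 [260 286]
 [253 283]
 [248 290]
 [234 289]
 [225 301]
 [225 307]
 [267 313]]
[[472, 44], [267, 56], [260, 60], [260, 80], [183, 87], [186, 112], [223, 110], [252, 120], [254, 168], [200, 195], [212, 281], [223, 282], [225, 298], [233, 271], [243, 263], [260, 261], [278, 273], [283, 285], [280, 299], [269, 314], [225, 309], [222, 327], [313, 321], [308, 211], [454, 202], [465, 198], [467, 150], [473, 144], [475, 119], [470, 107]]
```

View pics/w_zoom.png

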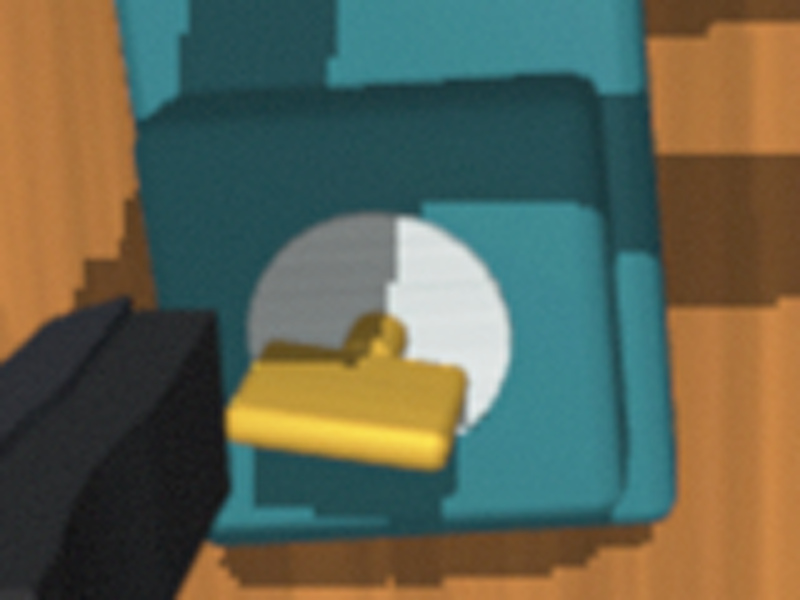

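Run:
```python
from h import *
import pickle
F=pickle.load(open("F0.pkl","rb"));W=F["wrist"]
z=lambda x,y,h:onz(W,180+x/5,220+y/5,h).round(4)
a,b=z(232,420,.106),z(442,453,.106); print("wing top",a,b,(a+b)/2,np.linalg.norm(a-b),np.degrees(np.arctan2(*(b-a)[1::-1])))
# disc on housing top (z~.06), centre of ellipse
print("disc",z(380,328,.061), z(248,325,.061),z(512,335,.061))
# base plate z=.032
for u,v in [(472,44),(260,57),(467,200),(308,211),(183,87),(313,323)]: print((u,v),onz(W,u,v,.032).round(4))
p=np.array([.5702,.0635]);
for yaw in (2,4,6):
  c,s=np.cos(np.radians(yaw)),np.sin(np.radians(yaw)); print(yaw,"key pred", p+.14*np.array([s,-c]))
# shakers/jar
print("shaker_a cap",onz(W,388,297,.077))
S,D=F["scene"],F["side"]
print("shA",onz(S,276,259,.077),onz(D,285,231,.077),"shB",onz(S,421,265,.077),onz(D,367,319,.077),"jar",onz(S,220,190,.147), "bowl", onz(S,249,153,.075),onz(D,380,158,.075))
```

```text
wing top [ 0.5662 -0.0702  0.106 ] [ 0.6027 -0.0767  0.106 ] [ 0.58445 -0.07345  0.106  ] 0.03707424982383323 -10.097504384075298
disc [ 0.5839 -0.073   0.061 ] [ 0.5576 -0.0724  0.061 ] [ 0.6103 -0.0746  0.061 ]
(472, 44) [0.7849 0.15   0.032 ]
(260, 57) [0.5937 0.1396 0.032 ]
(467, 200) [0.797  0.0081 0.032 ]
(308, 211) [ 0.6357 -0.0032  0.032 ]
(183, 87) [0.5209 0.1144 0.032 ]
(313, 323) [ 0.6399 -0.1319  0.032 ]
2 key pred [ 0.57508593 -0.07641472]
4 key pred [ 0.57996591 -0.07615897]
6 key pred [ 0.58483398 -0.07573307]
shaker_a cap [ 0.71331057 -0.07774574  0.077     ]
shA [ 0.71475345 -0.07514996  0.077     ] [ 0.71055555 -0.07476899  0.077     ] shB [0.46410301 0.17785487 0.077     ] [0.45706433 0.1748889  0.077     ] jar [ 0.71025354 -0.30715168  0.147     ] bowl [ 0.51739286 -0.45669774  0.075     ] [ 0.50361158 -0.45487856  0.075     ]
```

Request:
{"fn": "drive_tool", "kwargs": {
  "commands": [
    {"delta_pos":[0,-0.487,-0.437],"rot":[-0.444,0,0],"gripper":0.3},
    {"delta_pos":[0,-0.487,-0.437],"rot":[-0.444,0,0],"gripper":0.3},
    {"delta_pos":[0,-0.487,-0.437],"rot":[-0.444,0,0],"gripper":0.3},
    {"delta_pos":[0,-0.487,-0.437],"rot":[-0.444,0,0],"gripper":0.3},
    {"delta_pos":[0.2,-0.487,-0.437],"rot":[-0.444,0,0],"gripper":0.3},
    {"delta_pos":[0.4,-0.487,-0.437],"rot":[-0.444,0,0],"gripper":0.3},
    {"delta_pos":[0.587,-0.487,-0.437],"rot":[-0.444,0,0],"gripper":0.3},
    {"delta_pos":[0.587,-0.487,-0.437],"rot":[-0.444,0,0],"gripper":0.3},
    {"delta_pos":[0.587,-0.487,-0.437],"rot":[-0.444,0,0],"gripper":0.3},
    {"delta_pos":[0.587,-0.487,-0.437],"rot":[-0.444,0,0],"gripper":0.3},
    {"delta_pos":[0.587,-0.487,-0.437],"rot":[-0.444,0,0],"gripper":0.3},
    {"delta_pos":[0.587,-0.487,-0.437],"rot":[-0.444,0,0],"gripper":0.3}
  ],
  "force": 40
}}

```text
time: 1.5
position: [0.5844, -0.0732, 0.1507]
orientation: [2.198, 1.571, -2.692]
contact_force: [-0.1, 0.3, 0.6]
finger_gap: 0.701
```

Run:
```python
from h import *
from workcell import arm, eyes
s=arm.get_state(); print(s["position"],R.from_euler("xyz",s["orientation"]).as_matrix().round(3).tolist(),s["joints"].round(2),s["finger_gap"],s["contact_force"])
f=eyes.grab_frame("wrist"); cv2.imwrite("pics/w1.png",f["pixels"])
print(proj(f,(.584,-.073,.106)),proj(f,s["position"]))
```

```text
[ 0.58443581 -0.0731601   0.15066261] [[-0.0, -0.984, 0.177], [-0.0, 0.177, 0.984], [-1.0, 0.0, -0.0]] [ 0.27  0.56 -0.3   1.76  0.21  0.85  1.27] 0.7008556731239778 [-0.1328292   0.29958546  0.60102154]
(np.float64(321.10340949026664), np.float64(264.3129382833473)) (np.float64(320.97188721230566), np.float64(300.0150927707366))
```

View pics/w1.png

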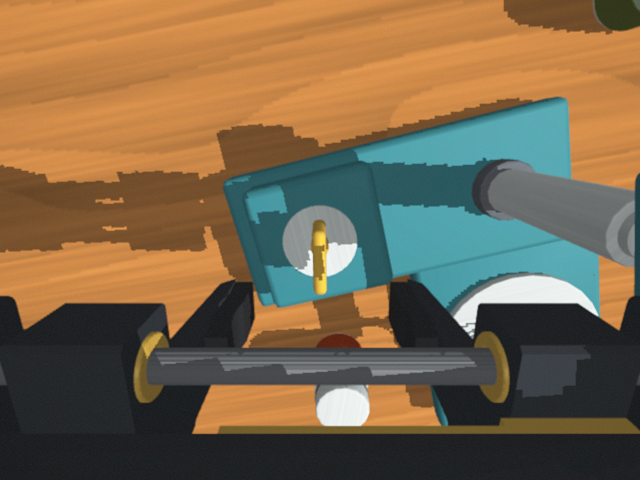

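The wing shows edge-on at (320,258), midway between the fingers and square to them, so I'll descend and grip.

Request:
{"fn": "drive_tool", "kwargs": {
  "commands": [
    {"delta_pos":[0.25,0,0],"rot":[0,0,0],"gripper":0.3},
    {"delta_pos":[0.5,0,0],"rot":[0,0,0],"gripper":0.3},
    {"delta_pos":[0.5,0,0],"rot":[0,0,0],"gripper":0.3},
    {"delta_pos":[0.5,0,0],"rot":[0,0,0],"gripper":1},
    {"delta_pos":[0.5,0,0],"rot":[0,0,0],"gripper":1},
    {"delta_pos":[0.5,0,0],"rot":[0,0,0],"gripper":1},
    {"delta_pos":[0.5,0,0],"rot":[0,0,0],"gripper":1},
    {"delta_pos":[0.5,0,0],"rot":[0,0,0],"gripper":1},
    {"delta_pos":[0.5,0,0],"rot":[0,0,0],"gripper":1}
  ],
  "force": 45
}}

```text
time: 2.45
position: [0.5846, -0.0731, 0.0761]
orientation: [-1.536, 1.57, -0.141]
contact_force: [-0.2, 0.4, -0.2]
finger_gap: 0.179
```

Request:
{"fn": "drive_tool", "kwargs": {
  "commands": [
    {"gripper":1,"delta_pos":[0,0,0],"rot":[0,0,0]},
    {"gripper":1,"delta_pos":[0,0,0],"rot":[0,0,0]},
    {"gripper":1,"delta_pos":[0,0,0],"rot":[0,0,0]}
  ]
}}

```text
time: 2.75
position: [0.5844, -0.0742, 0.076]
orientation: [-3.041, 1.569, -1.647]
contact_force: [-1.2, -4.0, 5.2]
finger_gap: 0.085
```

Request:
{"fn": "drive_tool", "kwargs": {
  "commands": [
    {"gripper":1,"delta_pos":[0,0,0],"rot":[0.04,0,0]},
    {"gripper":1,"delta_pos":[0,0,0],"rot":[0.08,0,0]},
    {"gripper":1,"delta_pos":[0,0,0],"rot":[0.12,0,0]},
    {"gripper":1,"delta_pos":[0,0,0],"rot":[0.16,0,0]},
    {"gripper":1,"delta_pos":[0,0,0],"rot":[0.2,0,0]},
    {"gripper":1,"delta_pos":[0,0,0],"rot":[0.24,0,0]},
    {"gripper":1,"delta_pos":[0,0,0],"rot":[0.28,0,0]},
    {"gripper":1,"delta_pos":[0,0,0],"rot":[0.32,0,0]},
    {"gripper":1,"delta_pos":[0,0,0],"rot":[0.32,0,0]}
  ]
}}

```text
time: 3.65
position: [0.5843, -0.0744, 0.076]
orientation: [-2.062, 1.569, -1.676]
contact_force: [-2.6, -4.1, 5.6]
finger_gap: 0.084
```

```bash
cat > st.py <<'E'
from h import *
from workcell import arm, eyes
import sys
s=arm.get_state(); M=R.from_euler("xyz",s["orientation"]).as_matrix()
print(s["time"],s["position"].round(4),"yaw jaw",np.degrees(np.arctan2(M[1,2],M[0,2])).round(1),"down",M[:,0].round(3),s["joints"].round(2),s["finger_gap"].round(3),s["contact_force"].round(1),s["wrist_torque"].round(2))
if len(sys.argv)>1:
    f=eyes.grab_frame(sys.argv[1]); cv2.imwrite("pics/"+sys.argv[2]+".png",f["pixels"])
E
python3 st.py wrist w2
```

```text
Traceback (most recent call last):
  File "st.py", line 5, in <module>
    print(s["time"],s["position"].round(4),"yaw jaw",np.degrees(np.arctan2(M[1,2],M[0,2])).round(1),"down",M[:,0].round(3),s["joints"].round(2),s["finger_gap"].round(3),s["contact_force"].round(1),s["wrist_torque"].round(2))
                                                                                                                                                ^^^^^^^^^^^^^^^^^^^^^
AttributeError: 'float' object has no attribute 'round'
```

```bash
sed -i 's/s\["finger_gap"\].round(3)/round(s["finger_gap"],3)/' st.py
python3 st.py wrist w2
```

```text
3.65 [ 0.5843 -0.0744  0.076 ] yaw jaw 22.1 down [-0.    -0.002 -1.   ] [ 0.05  0.65 -0.01  1.81  0.01  0.68  0.43] 0.084 [-2.6 -4.1  5.6] [-0.84  0.47 -0.04]
```

View pics/w2.png

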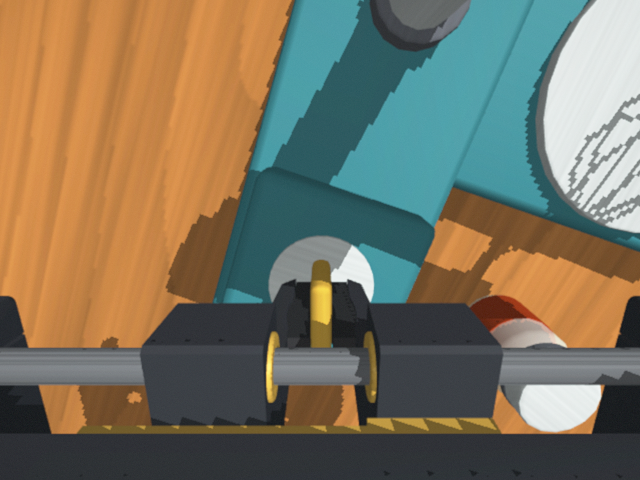

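The key turned about 58° with the grip. The wing at (320,305) is still square between the pads, so I'll let go, regrip and turn again.

Request:
{"fn": "drive_tool", "kwargs": {
  "commands": [
    {"gripper":0.7,"delta_pos":[0,0,0],"rot":[0,0,0]},
    {"gripper":0.7,"delta_pos":[0,0,0],"rot":[0,0,0]},
    {"gripper":1,"delta_pos":[0,-0.006,-0.003],"rot":[0,0,0]},
    {"gripper":1,"delta_pos":[0,-0.006,-0.003],"rot":[0,0,0]},
    {"gripper":1,"delta_pos":[0,-0.006,-0.003],"rot":[0,0,0]},
    {"gripper":1,"delta_pos":[0,-0.006,-0.003],"rot":[0,0,0]},
    {"gripper":1,"delta_pos":[0,-0.006,-0.003],"rot":[0,0,0]},
    {"gripper":1,"delta_pos":[0,-0.006,-0.003],"rot":[0,0,0]}
  ]
}}

```text
time: 4.5
position: [0.584, -0.0738, 0.0756]
orientation: [2.449, 1.57, 2.839]
contact_force: [-2.4, 0.8, 1.8]
finger_gap: 0.087
```

Request:
{"fn": "drive_tool", "kwargs": {
  "commands": [
    {"gripper":1,"delta_pos":[0,0,0],"rot":[0.04,0,0]},
    {"gripper":1,"delta_pos":[0,0,0],"rot":[0.08,0,0]},
    {"gripper":1,"delta_pos":[0,0,0],"rot":[0.12,0,0]},
    {"gripper":1,"delta_pos":[0,0,0],"rot":[0.16,0,0]},
    {"gripper":1,"delta_pos":[0,0,0],"rot":[0.2,0,0]},
    {"gripper":1,"delta_pos":[0,0,0],"rot":[0.24,0,0]},
    {"gripper":1,"delta_pos":[0,0,0],"rot":[0.28,0,0]},
    {"gripper":1,"delta_pos":[0,0,0],"rot":[0.32,0,0]},
    {"gripper":1,"delta_pos":[0,0,0],"rot":[0.32,0,0]}
  ]
}}

```text
time: 5.4
position: [0.5844, -0.074, 0.0756]
orientation: [-0.93, 1.57, -1.547]
contact_force: [-0.7, 0.4, 1.5]
finger_gap: 0.084
```

```bash
python3 st.py wrist w3
```

```text
5.4 [ 0.5844 -0.074   0.0756] yaw jaw -35.3 down [ 0.    -0.001 -1.   ] [-0.13  0.67  0.25  1.82 -0.24  0.69 -0.36] 0.084 [-0.7  0.4  1.5] [ 0.03  0.14 -0.05]
```

View pics/w3.png

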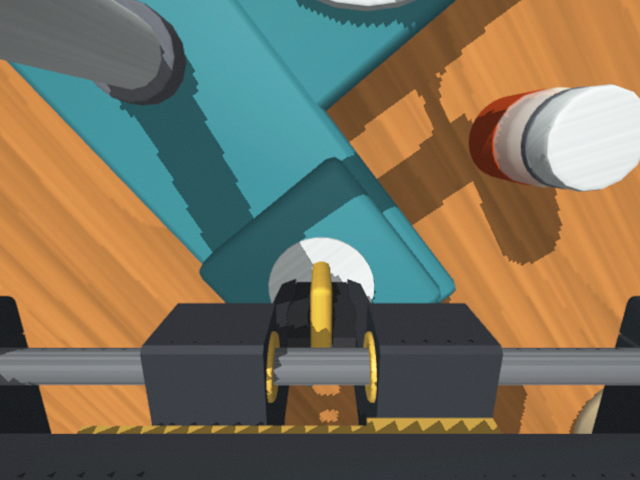

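Now 115° in total. The stop should come after about another 42°. I'll regrip and go on.

Request:
{"fn": "drive_tool", "kwargs": {
  "commands": [
    {"gripper":0.7,"delta_pos":[0,0,0],"rot":[0,0,0]},
    {"gripper":0.7,"delta_pos":[0,0,0],"rot":[0,0,0]},
    {"gripper":1,"delta_pos":[0,0,0],"rot":[0,0,0]},
    {"gripper":1,"delta_pos":[0,0,0],"rot":[0,0,0]},
    {"gripper":1,"delta_pos":[0,0,0],"rot":[0,0,0]},
    {"gripper":1,"delta_pos":[0,0,0],"rot":[0,0,0]},
    {"gripper":1,"delta_pos":[0,0,0],"rot":[0,0,0]},
    {"gripper":1,"delta_pos":[0,0,0],"rot":[0,0,0]}
  ]
}}

```text
time: 6.25
position: [0.5843, -0.0741, 0.0758]
orientation: [-1.346, 1.571, -1.962]
contact_force: [-0.7, 0.8, 4.6]
finger_gap: 0.085
```

Request:
{"fn": "drive_tool", "kwargs": {
  "commands": [
    {"gripper":1,"delta_pos":[0,0,0],"rot":[0.04,0,0]},
    {"gripper":1,"delta_pos":[0,0,0],"rot":[0.08,0,0]},
    {"gripper":1,"delta_pos":[0,0,0],"rot":[0.12,0,0]},
    {"gripper":1,"delta_pos":[0,0,0],"rot":[0.16,0,0]},
    {"gripper":1,"delta_pos":[0,0,0],"rot":[0.2,0,0]},
    {"gripper":1,"delta_pos":[0,0,0],"rot":[0.2,0,0]}
  ]
}}

```text
time: 6.85
position: [0.5844, -0.0742, 0.0758]
orientation: [-0.281, 1.57, -1.526]
contact_force: [-0.5, -0.2, 3.9]
finger_gap: 0.086
```

```bash
python3 st.py
```

```text
6.85 [ 0.5844 -0.0742  0.0758] yaw jaw -71.3 down [ 0.    -0.001 -1.   ] [-0.25  0.69  0.41  1.83 -0.4   0.71 -0.86] 0.086 [-0.5 -0.2  3.9] [-0.09  0.22 -0.05]
```

Request:
{"fn": "drive_tool", "kwargs": {
  "commands": [
    {"gripper":1,"delta_pos":[0,0,0],"rot":[0.03,0,0]},
    {"gripper":1,"delta_pos":[0,0,0],"rot":[0.03,0,0]}
  ]
}}

```text
time: 7.05
position: [0.5844, -0.0743, 0.0757]
orientation: [-0.056, 1.57, -1.392]
contact_force: [-0.3, -0.7, 3.2]
finger_gap: 0.084
```

```bash
python3 st.py
```

```text
7.05 [ 0.5844 -0.0743  0.0757] yaw jaw -76.6 down [ 0.    -0.001 -1.   ] [-0.27  0.7   0.44  1.83 -0.43  0.71 -0.93] 0.084 [-0.3 -0.7  3.2] [-0.14  0.27 -0.03]
```

Request:
{"fn": "drive_tool", "kwargs": {
  "commands": [
    {"gripper":1,"delta_pos":[0,0,0],"rot":[0.015,0,0]},
    {"gripper":1,"delta_pos":[0,0,0],"rot":[0.03,0,0]},
    {"gripper":1,"delta_pos":[0,0,0],"rot":[0.03,0,0]}
  ]
}}

```text
time: 7.35
position: [0.5844, -0.0742, 0.0758]
orientation: [-0.155, 1.57, -1.583]
contact_force: [-0.9, -0.5, 4.8]
finger_gap: 0.091
```

```bash
python3 st.py wrist w4
```

```text
7.35 [ 0.5844 -0.0742  0.0758] yaw jaw -81.8 down [-0.    -0.001 -1.   ] [-0.28  0.7   0.46  1.83 -0.45  0.72 -1.  ] 0.091 [-0.9 -0.5  4.8] [-0.27  0.31  0.75]
```

View pics/w4.png

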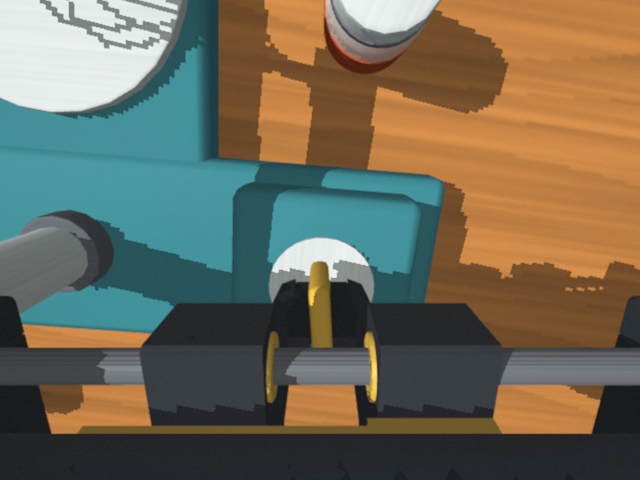

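The reaction torque jumped from about 0.05 to 0.75 N m, and the wing at (320,305) now lags slightly in the pads. That means the stop was reached at about 159° of winding. I'll hold a moment, release and rise.

Request:
{"fn": "drive_tool", "kwargs": {
  "commands": [
    {"gripper":1,"delta_pos":[0,0,0],"rot":[0,0,0]},
    {"gripper":1,"delta_pos":[0,0,0],"rot":[0,0,0]},
    {"gripper":0.3,"delta_pos":[0,0,0],"rot":[0,0,0]},
    {"gripper":0.3,"delta_pos":[0,0,0],"rot":[0,0,0]},
    {"gripper":0.3,"delta_pos":[0,0,0],"rot":[0,0,0]},
    {"gripper":0.3,"delta_pos":[-0.2,0,0],"rot":[0,0,0]},
    {"gripper":0.3,"delta_pos":[-0.5,0,0],"rot":[0,0,0]},
    {"gripper":0.2,"delta_pos":[-0.8,0,0],"rot":[0,0,0]},
    {"gripper":0.2,"delta_pos":[-1,0,0],"rot":[0,0,0]},
    {"gripper":0.2,"delta_pos":[-1,0,0],"rot":[0,0,0]}
  ]
}}

```text
time: 8.4
position: [0.5869, -0.0745, 0.2299]
orientation: [1.462, 1.563, 0.029]
contact_force: [-0.8, 0.1, -0.1]
finger_gap: 0.786
```

```bash
python3 st.py wrist w5
```

```text
8.4 [ 0.5869 -0.0745  0.2299] yaw jaw -82.1 down [ 0.008  0.    -1.   ] [-0.38  0.49  0.58  1.74 -0.32  1.   -1.11] 0.786 [-0.8  0.1 -0.1] [0.09 0.03 0.06]
```

View pics/w5.png

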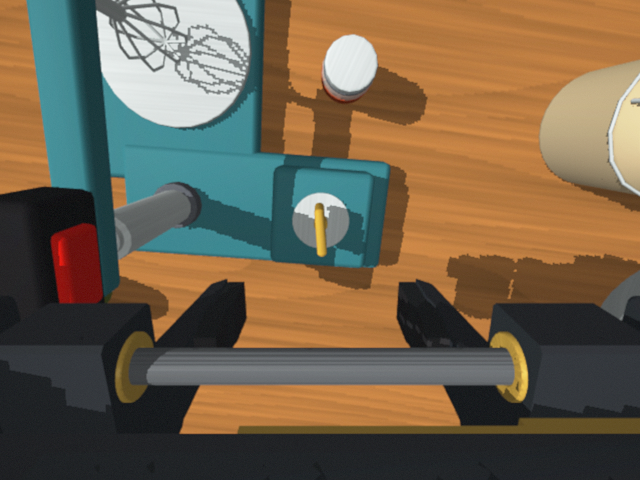

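Request:
{"fn": "drive_tool", "kwargs": {
  "commands": [
    {"gripper":0.1,"delta_pos":[-0.3,0,0],"rot":[0,0,0]},
    {"gripper":0.1,"delta_pos":[-0.367,0,-0.1],"rot":[0.019,0,0]},
    {"gripper":0.1,"delta_pos":[-0.367,0.048,-0.4],"rot":[0.019,0,0]},
    {"gripper":0.1,"delta_pos":[-0.367,0.048,-0.7],"rot":[0.019,0,0]},
    {"gripper":0.1,"delta_pos":[-0.367,0.048,-0.939],"rot":[0.019,0,0]},
    {"gripper":0.1,"delta_pos":[-0.367,0.048,-0.939],"rot":[0.019,0,0]},
    {"gripper":0.1,"delta_pos":[-0.367,0.048,-0.939],"rot":[0.019,0,0]}
  ]
}}

```text
time: 9.15
position: [0.5712, 0.0671, 0.2792]
orientation: [-1.342, 1.568, -2.832]
contact_force: [0.3, -0.6, -0.4]
finger_gap: 0.898
```

```bash
python3 st.py wrist w6; python3 st.py side s6
```

```text
9.15 [0.5712 0.0671 0.2792] yaw jaw -85.4 down [-0.003 -0.001 -1.   ] [-0.64  0.41  0.6   1.72 -0.26  1.09 -1.45] 0.898 [ 0.3 -0.6 -0.4] [-0.06  0.07 -0.04]
9.2 [0.5716 0.0655 0.2796] yaw jaw -85.5 down [-0.002 -0.001 -1.   ] [-0.64  0.41  0.6   1.72 -0.26  1.09 -1.45] 0.9 [-0.3 -1.  -0.9] [ 0.01  0.03 -0.03]
```

View pics/w6.png

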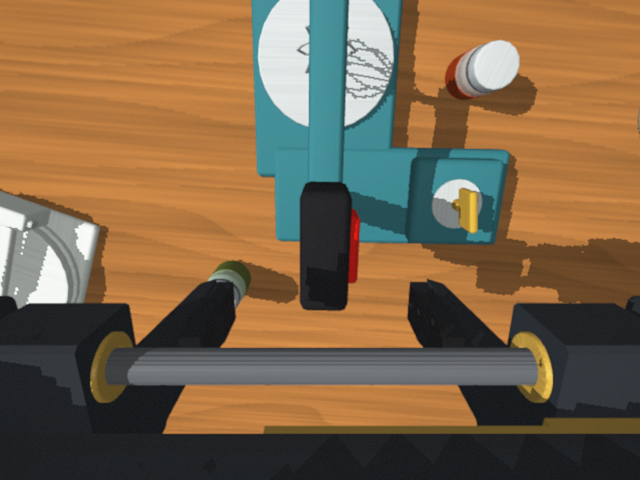

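View pics/s6.png

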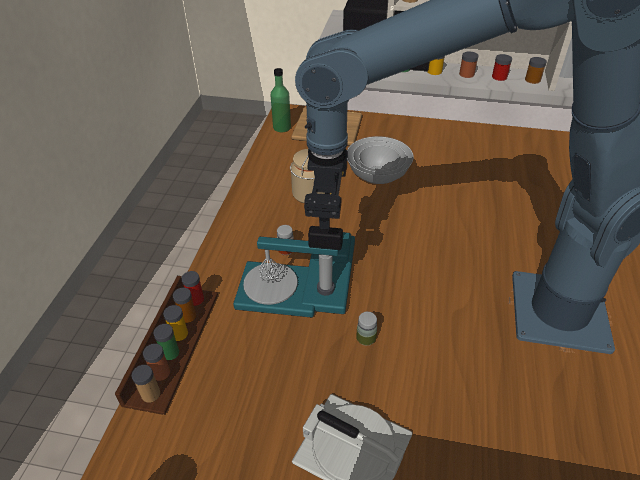

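Run:
```python
from h import *
from workcell import arm, eyes
f=eyes.grab_frame("wrist"); im=f["pixels"]
M=masks(im)
for c in("black","red","yellow"):
    for b in blobs(M[c]):
        if c=="black" and not(280<b[1][0]<360 and b[1][1]<320): continue
        print(c,[int(x) for x in b[0]],b[1])
        if c=="black":
            for r in (200,230,250,280,300):
                u=np.where(b[2][r])[0]; print(r,u.min(),u.max(),onz(f,u.min(),r,.230).round(4),onz(f,u.max(),r,.230).round(4))
            r=np.where(b[2][:,325])[0]; print("rows",r.min(),r.max(),onz(f,325,r.min(),.23),onz(f,325,r.max(),.23))
        if c=="red":
            for r in (220,250,275):
                u=np.where(b[2][r])[0]; print(r,onz(f,u.max(),r,.215).round(4))
cv2.imwrite("pics/k6.png",cv2.resize(im[150:250,400:520],None,fx=6,fy=6))
```

```text
black [296, 183, 52, 127, 5959] [320.3 245.4]
200 296 346 [0.6069 0.0819 0.23  ] [0.609  0.0537 0.23  ]
230 297 344 [0.5894 0.0803 0.23  ] [0.5914 0.0532 0.23  ]
250 297 344 [0.5772 0.0796 0.23  ] [0.5793 0.052  0.23  ]
280 297 343 [0.5581 0.0785 0.23  ] [0.5602 0.0508 0.23  ]
300 297 342 [0.5448 0.0778 0.23  ] [0.5469 0.0502 0.23  ]
rows 183 309 [0.61764352 0.06627529 0.23      ] [0.53995801 0.06012718 0.23      ]
red [344, 210, 11, 73, 570] [349.2 247.3]
220 [0.5942 0.0463 0.215 ]
250 [0.5747 0.0449 0.215 ]
275 [0.5577 0.0438 0.215 ]
yellow [450, 188, 25, 45, 761] [464.1 209.2]
yellow [90, 332, 43, 71, 1366] [106.  367.5]
yellow [511, 332, 42, 71, 1393] [536.1 367.1]
yellow [264, 418, 376, 16, 3767] [480.  427.9]
```

View pics/k6.png

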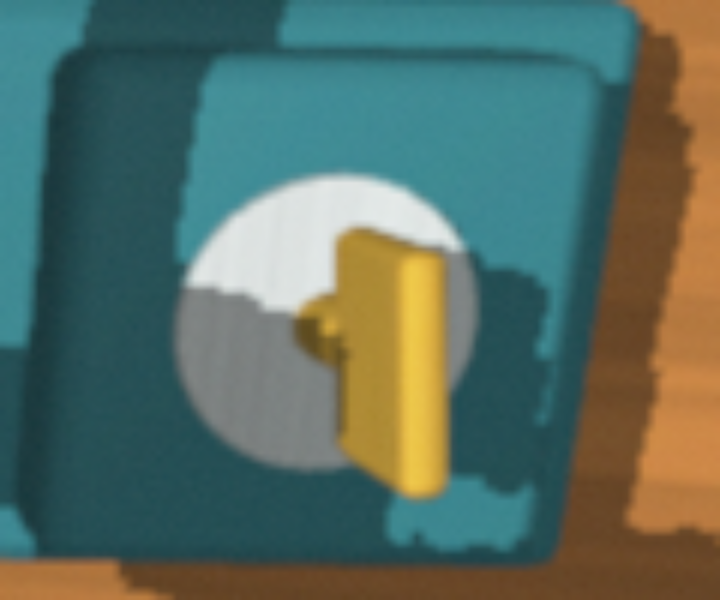

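Run:
```python
from h import *
from workcell import arm, eyes
f=eyes.grab_frame("wrist")
for pts in [((402,256),(400,490)),((443,262),(445,485)),((422,262),(423,488))]:
    a,b=[onz(f,400+x/6,150+y/6,.106) for x,y in pts]; d=a-b; print(a,b,np.linalg.norm(d),np.degrees(np.arctan2(d[1],d[0])))
```

```text
[ 0.60199848 -0.06716697  0.106     ] [ 0.56530434 -0.07399218  0.106     ] 0.03732349095700904 10.536759278956467
[ 0.60155734 -0.07359521  0.106     ] [ 0.56664452 -0.08090904  0.106     ] 0.03567067245548979 11.831693800624144
[ 0.60131653 -0.07039356  0.106     ] [ 0.56589972 -0.07754639  0.106     ] 0.03613189154415279 11.417962228295957
```

The wing now lies at about 11° in world yaw, which agrees with the roughly 12.5° expected at full wind (3.0 rad). The handle is centred at about (0.574, 0.0655) and square to the jaws. I'll descend and squeeze.

Request:
{"fn": "drive_tool", "kwargs": {
  "commands": [
    {"gripper":0.1,"delta_pos":[0.2,0.013,0],"rot":[0,0,0]},
    {"gripper":0.1,"delta_pos":[0.4,0.013,0],"rot":[0,0,0]},
    {"gripper":0.1,"delta_pos":[0.6,0.013,0],"rot":[0,0,0]},
    {"gripper":0.1,"delta_pos":[0.6,0.013,0],"rot":[0,0,0]},
    {"gripper":0.1,"delta_pos":[0.6,0.013,0],"rot":[0,0,0]}
  ]
}}

```text
time: 9.85
position: [0.5742, 0.0655, 0.1911]
orientation: [-0.524, 1.57, -2.018]
contact_force: [-0.3, 0.7, 0.8]
finger_gap: 0.898
```

```bash
python3 st.py wrist w7
```

```text
9.85 [0.5742 0.0655 0.1911] yaw jaw -85.6 down [-0.    -0.001 -1.   ] [-0.6   0.52  0.55  1.8  -0.33  0.91 -1.39] 0.898 [-0.3  0.7  0.8] [ 0.02  0.11 -0.02]
```

View pics/w7.png

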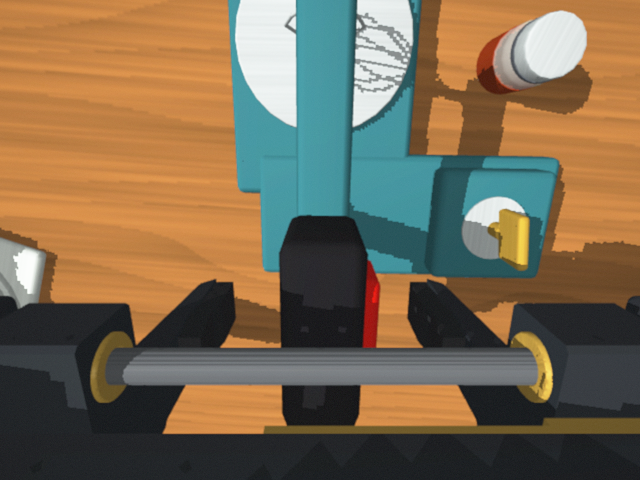

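The handle sits between the fingers at columns 282–365, with the red button at (372,305) facing the right finger. Closing now.

Request:
{"fn": "drive_tool", "kwargs": {
  "commands": [
    {"gripper":1,"delta_pos":[0,0,0],"rot":[0,0,0]},
    {"gripper":1,"delta_pos":[0,0,0],"rot":[0,0,0]},
    {"gripper":1,"delta_pos":[0,0,0],"rot":[0,0,0]},
    {"gripper":1,"delta_pos":[0,0,0],"rot":[0,0,0]},
    {"gripper":1,"delta_pos":[0,0,0],"rot":[0,0,0]},
    {"gripper":1,"delta_pos":[0,0,0],"rot":[0,0,0]},
    {"gripper":1,"delta_pos":[0,0,0],"rot":[0,0,0]},
    {"gripper":1,"delta_pos":[0,0,0],"rot":[0,0,0]},
    {"gripper":1,"delta_pos":[0,0,0],"rot":[0,0,0]},
    {"gripper":1,"delta_pos":[0,0,0],"rot":[0,0,0]},
    {"gripper":1,"delta_pos":[0,0,0],"rot":[0,0,0]}
  ],
  "force": 50
}}

```text
time: 11.0
position: [0.5743, 0.0654, 0.191]
orientation: [0.453, 1.569, -1.041]
contact_force: [0.6, -5.0, 3.5]
finger_gap: 0.337
```

```bash
python3 st.py
```

```text
11.0 [0.5743 0.0654 0.191 ] yaw jaw -85.6 down [ 0.001 -0.001 -1.   ] [-0.6   0.52  0.55  1.8  -0.33  0.91 -1.39] 0.337 [ 0.6 -5.   3.5] [-1.12 -0.06 -0.3 ]
```

The opening is 29.7 mm, so the button is flush. Lifting.

Request:
{"fn": "drive_tool", "kwargs": {
  "commands": [
    {"gripper":1,"delta_pos":[-0.05,0,0],"rot":[0,0,0]},
    {"gripper":1,"delta_pos":[-0.1,0,0],"rot":[0,0,0]},
    {"gripper":1,"delta_pos":[-0.15,0,0],"rot":[0,0,0]},
    {"gripper":1,"delta_pos":[-0.2,0,0],"rot":[0,0,0]},
    {"gripper":1,"delta_pos":[-0.25,0,0],"rot":[0,0,0]},
    {"gripper":1,"delta_pos":[-0.3,0,0],"rot":[0,0,0]},
    {"gripper":1,"delta_pos":[-0.3,0,0],"rot":[0,0,0]}
  ]
}}

```text
time: 11.7
position: [0.5743, 0.0654, 0.2357]
orientation: [0.386, 1.569, -1.108]
contact_force: [4.0, -5.1, -5.3]
finger_gap: 0.335
```

```bash
python3 st.py wrist w8; python3 st.py side s8
```

```text
11.7 [0.5743 0.0654 0.2357] yaw jaw -85.6 down [ 0.001 -0.002 -1.   ] [-0.62  0.46  0.58  1.76 -0.29  1.   -1.42] 0.335 [ 4.  -5.1 -5.3] [-1.1  -0.6  -0.31]
11.75 [0.5743 0.0653 0.2354] yaw jaw -85.6 down [ 0.001 -0.002 -1.   ] [-0.62  0.46  0.58  1.76 -0.29  1.   -1.42] 0.338 [ 3.  -5.5 -6. ] [-1.05 -0.71 -0.33]
```

View pics/s8.png

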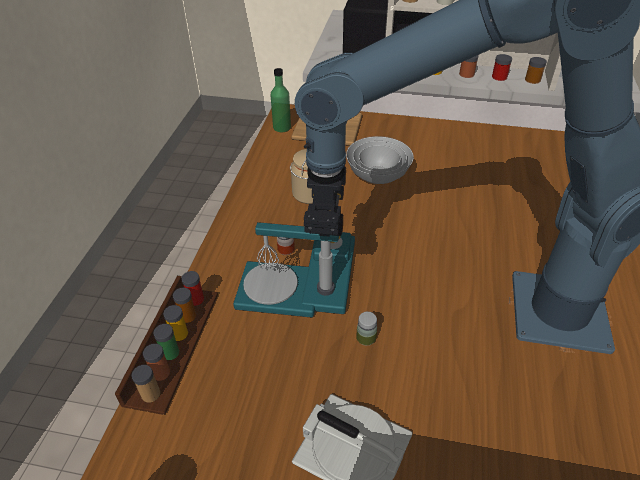

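View pics/w8.png

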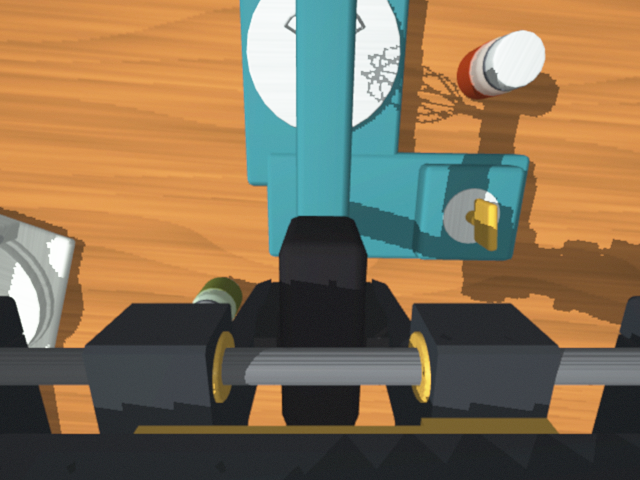

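The handle moved up with the gripper: its end stays at (322,217) in the wrist view, as before the lift. Continuing past the first stop.

Request:
{"fn": "drive_tool", "kwargs": {
  "commands": [
    {"gripper":1,"delta_pos":[-0.05,0,0],"rot":[0,0,0]},
    {"gripper":1,"delta_pos":[-0.1,0,0],"rot":[0,0,0]},
    {"gripper":1,"delta_pos":[-0.15,0,0],"rot":[0,0,0]},
    {"gripper":1,"delta_pos":[-0.2,0,0],"rot":[0,0,0]},
    {"gripper":1,"delta_pos":[-0.25,0,0],"rot":[0,0,0]},
    {"gripper":1,"delta_pos":[-0.3,0,0],"rot":[0,0,0]},
    {"gripper":1,"delta_pos":[-0.35,0,0],"rot":[0,0,0]},
    {"gripper":1,"delta_pos":[-0.39,0,0],"rot":[0,0,0]},
    {"gripper":1,"delta_pos":[-0.42,0,0],"rot":[0,0,0]},
    {"gripper":1,"delta_pos":[-0.42,0,0],"rot":[0,0,0]}
  ]
}}

```text
time: 12.8
position: [0.5743, 0.0654, 0.2983]
orientation: [0.209, 1.569, -1.285]
contact_force: [4.3, -5.9, -6.1]
finger_gap: 0.332
```

Request:
{"fn": "drive_tool", "kwargs": {
  "commands": [
    {"gripper":1,"delta_pos":[-0.013,0,0],"rot":[0,0,0]},
    {"gripper":1,"delta_pos":[-0.02,0,0],"rot":[0,0,0]},
    {"gripper":1,"delta_pos":[-0.02,0,0],"rot":[0,0,0]}
  ]
}}

```text
time: 13.1
position: [0.5743, 0.0653, 0.3008]
orientation: [0.123, 1.569, -1.371]
contact_force: [4.5, -4.9, -5.4]
finger_gap: 0.34
```

```bash
python3 st.py wrist w9; python3 st.py side s9
```

```text
13.1 [0.5743 0.0653 0.3008] yaw jaw -85.6 down [ 0.    -0.002 -1.   ] [-0.65  0.39  0.61  1.69 -0.24  1.13 -1.46] 0.34 [ 4.5 -4.9 -5.4] [-1.02 -0.83 -0.34]
13.15 [0.5743 0.0654 0.3009] yaw jaw -85.6 down [ 0.    -0.002 -1.   ] [-0.65  0.39  0.61  1.69 -0.24  1.13 -1.46] 0.34 [ 4.8 -5.3 -6.1] [-1.01 -0.85 -0.27]
```

View pics/s9.png

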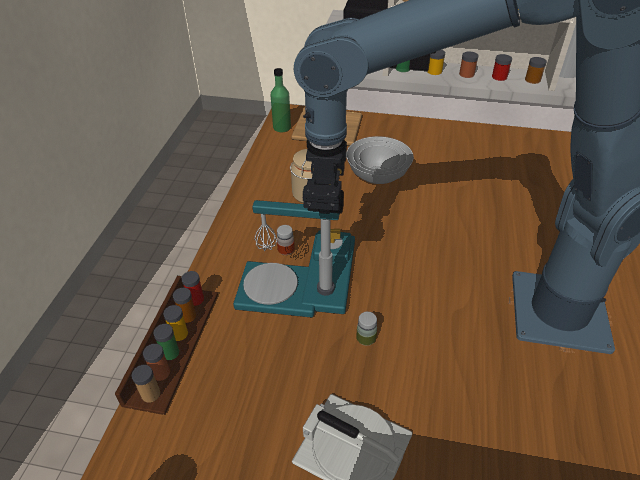

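View pics/w9.png

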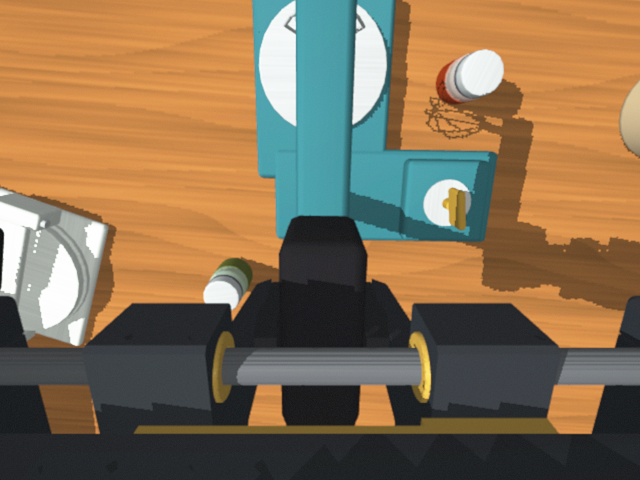

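Up 110 mm with no slip seen. I'll nudge up until the end stop can be felt.

Request:
{"fn": "drive_tool", "kwargs": {
  "commands": [
    {"gripper":1,"delta_pos":[-0.01,0,0],"rot":[0,0,0]},
    {"gripper":1,"delta_pos":[-0.01,0,0],"rot":[0,0,0]},
    {"gripper":1,"delta_pos":[-0.01,0,0],"rot":[0,0,0]}
  ]
}}

```text
time: 13.5
position: [0.5743, 0.0654, 0.3011]
orientation: [-0.049, 1.568, -1.542]
contact_force: [9.0, -5.1, -15.8]
finger_gap: 0.337
```

Request:
{"fn": "drive_tool", "kwargs": {
  "commands": [
    {"gripper":1,"delta_pos":[-0.007,0,0],"rot":[0,0,0]},
    {"gripper":1,"delta_pos":[-0.007,0,0],"rot":[0,0,0]},
    {"gripper":1,"delta_pos":[-0.007,0,0],"rot":[0,0,0]}
  ]
}}

```text
time: 13.8
position: [0.5742, 0.0653, 0.3011]
orientation: [-0.157, 1.567, -1.651]
contact_force: [11.5, -5.6, -23.2]
finger_gap: 0.334
```

The force rose to 23 N while the height stayed at 0.3011, so this is the end stop. I'll ease off 1 mm of push, hold still and check.

Request:
{"fn": "drive_tool", "kwargs": {
  "commands": [
    {"gripper":1,"delta_pos":[0.007,0,0],"rot":[0,0,0]},
    {"gripper":1,"delta_pos":[0.007,0,0],"rot":[0,0,0]},
    {"gripper":1,"delta_pos":[0.007,0,0],"rot":[0,0,0]},
    {"gripper":1,"delta_pos":[0.007,0,0],"rot":[0,0,0]},
    {"gripper":1,"delta_pos":[0.007,0,0],"rot":[0,0,0]}
  ]
}}

```text
time: 14.3
position: [0.5743, 0.0654, 0.3011]
orientation: [-0.063, 1.568, -1.557]
contact_force: [7.9, -5.6, -14.7]
finger_gap: 0.335
```

```bash
python3 st.py wrist w10; python3 st.py scene c10
python3 - <<'E'
from h import *
from workcell import eyes
import cv2
a=cv2.imread("pics/w8.png");b=cv2.imread("pics/w10.png")
for i in(a,b):
    m=masks(i)["black"]; c=np.where(m[:260,322])[0]; print("handle end row",c.min())
f=eyes.grab_frame("wrist"); s=eyes.grab_frame("scene"); p=cv2.imread("pics/scene0.png")
d=cv2.absdiff(s["pixels"],p).max(2)
for n,(x0,y0,x1,y1) in dict(shA=(265,250,292,286),shB=(408,256,434,290),jar=(198,175,246,235),press=(455,305,570,396),bowls=(212,132,270,182)).items(): print(n,d[y0:y1,x0:x1].mean())
E
```

```text
14.3 [0.5743 0.0654 0.3011] yaw jaw -85.6 down [ 0.    -0.003 -1.   ] [-0.65  0.39  0.61  1.69 -0.24  1.13 -1.47] 0.335 [  7.9  -5.6 -14.7] [-0.92 -1.66 -0.36]
14.35 [0.5742 0.0654 0.3011] yaw jaw -85.6 down [ 0.    -0.003 -1.   ] [-0.65  0.39  0.61  1.69 -0.24  1.13 -1.47] 0.335 [  8.1  -5.7 -16.2] [-0.86 -1.7  -0.31]
handle end row 217
handle end row 217
shA 11.472222222222221
shB 3.7138009049773757
jar 7.4788194444444445
press 3.7002388915432394
bowls 24.14551724137931
```

View pics/c10.png

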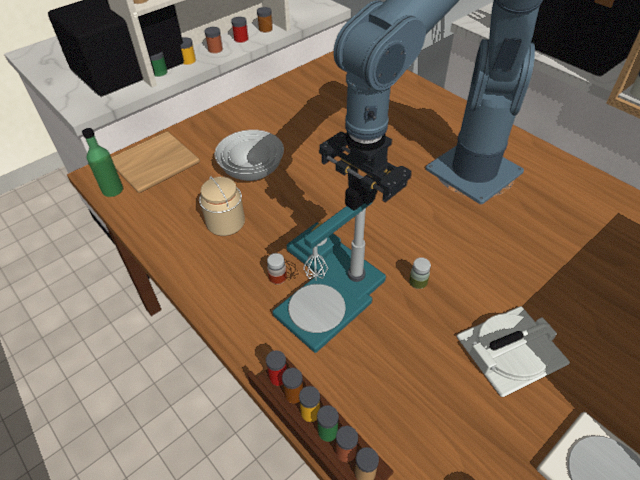

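The scene view shows the mast fully extended, and the bowls (249,155), jar (222,205), shakers (277,268) and (421,272) and press (512,350) where they were. The picture differences there look like the arm's shadow. Handing in.

```bash
python3 -c "
from workcell import arm
print(arm.hand_in()); s=arm.get_state(); print(s['time'],s['position'],s['finger_gap'],s['contact_force'])"
```

```text
the job is handed in; nothing more can be done
None
the job is handed in; nothing more can be done
```

The job is handed in, with the stirrer's key fully wound and the handle held up at its second stop, button squeezed in. No verdict came back, so this rests on my own checks.

- **Key:** I wound it clockwise in three gripped part turns, about 162° in total. At the end the reaction torque jumped from about 0.05 to 0.75 N m, which is the stop. The wing then lay at about 11° world yaw, against the roughly 12.5° I expected at 3.0 rad.
- **Button:** I squeezed it in with a 50 N grip while the mast was still down. The fingers ended about 29.6 mm apart, which means the button is flush.
- **Mast:** I lifted it 110 mm until the force climbed while the height stayed the same, so it is at the second stop. The handle showed no slip in the wrist view. I eased the upward push back to about 15 N and held it there, at about 14.4 s of the 72 s allowed.
- **Bystanders:** The bowls, jar, press and shakers look unmoved by eye. An image-difference check was high on the bowls and slightly raised on shaker_a and the jar, which I put down to the arm's shadow; I did not measure their positions again.

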